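Swap the salt cellar and the egg poacher behind the canister and tumbler

ROBOT

A 6-joint arm with a two-finger parallel gripper is mounted at the origin on the work surface. World frame = base frame: x ahead of the robot, y to its left, z up, the work surface at z = 0. Lengths are in m, angles in rad, forces in N, time in s.
With the tool pointing down it reaches from about 0.325 to 0.85 m from the base axis. Payload 15.5 kg.
Tool frame: the origin (TCP) lies midway between the tips of the shut fingers; the grasp point (between the pads) lies 19 mm behind it; z points along the fingers, y is the line along which they close (so a half turn about z gives the same grasp; the last joint's range is limited). The gripper opens to 91 mm and grips with 3 to 60 N. Pads are 32 mm wide; open, the fingers measure 118 mm over their backs; the gripper's body (76 mm by 178 mm) begins 60 mm behind the grasp point.
Start: joints at [1.194, 0.494, 1.345, -0, 1.302, -0.096], TCP at [0.173, 0.601, 0.214] pointing down, gripper open.
Joint ranges: [-2.91, 2.91], [-0.82, 2.16], [0.22, 2.67], [-1.22, 4.37], [0.12, 2.79], [-3.08, 3.08]. Speed limits (rad/s): [1.89, 1.89, 2.57, 3.01, 3.01, 3.01].

INTERFACE

Orientations are given as a rotation vector (axis times angle).
In Python, from bench import status, cams, job gives the robot as it stands.
- The arm moves only by the tool jog_arm, never from a script. Its arguments are lists of equal length, an entry for each row: "xyz": the shift along the tool's x, y, z in m, a list of three; "delta_rot": the turn, a rotation vector about the tool's x, y, z in degrees, a list of three; "gripper": the finger opening in m, from 0 to 0.0912. A call has 1 to 8 rows; each row is the pose to reach, as a shift and turn from the pose commanded when the call began, along the tool's axes at that moment; what a row does not reach only later rows make up. A row lasts 1/8 s, in which the tool goes at most 62.5 mm and 10.7 degrees, less where a joint would pass 70% of its speed; a pose out of reach is approached as far as the arm can. A call with a gripper value outside its range is refused whole. The fingers move at their own pace and stop on an object; "grip_force" is the grip in N (left out, the last holds). Time passes only in rows, so rows that repeat a pose let the fingers close. It gives the time, the measured TCP pose, the force, the opening and the grip force at its end, in the units of the state.
- status.sense(): the state, without advancing time (a new reading comes with each control period).
- cams.grab_frame(name): name is "scene" or "top" or "wrist"; returns a dict with "image" (480x640x3 uint8, blue, green, red), "vertical_fov" (degrees; the focal length in pixels is half the picture's height over the tangent of half this angle, whatever the lens; pixels are square), "cx", "cy" (the principal point, pixels), "extrinsics" (4x4, takes a point from camera to world coordinates); the wrist camera has in their place "T_tool_cam" (4x4, takes a point from camera to tool coordinates, whose origin is the TCP and whose axes are the flange's). Camera axes: x right, y up, looking along -z (the intrinsics and any distortion apply to the point x, -y, -z); pixel columns grow to the right and rows downward; lengths in m; the calibration is good to about 2 mm. A picture is of the moment at which its call begins: read the wrist's pose just before it. There is no depth.
- job.close_job(): hands the job in; it is judged then, once.
The state is a dict: "clock": time; "qpos": joint angles; "dq": joint speeds; "joint_efforts": joint torques, N m; "tool_pos": TCP position; "tool_rot": TCP orientation; "wrist_force": force on the tool from outside, world axes, zero at the start; "wrist_torque": the same for the moment, N m; "finger_gap": opening from 0.0 (shut) to 1.0 (fully open); "gripper_force": force on a finger pad.
Only numpy, scipy, OpenCV 4.12 (cv2) and the standard library are available. Lean on these libraries where they do the work, as an engineer would, in place of code of your own. Each camera call takes 0.05 s, during which the arm holds its last target. There are 200 camera calls.

TASK

Clear the steel canister and the tall frosted tumbler off their cork coasters and stand them wholly on the drying mat, then fetch the black salt cellar from behind them and stand it in the middle of the dark round inlay of the bamboo board. Next store the egg poacher in the salt cellar's old place, in the middle of the small marble tile, and only then put the front two back, each centred on its own coaster (canister on the square one, tumbler on the round one). Keep everything upright throughout and leave the short tumbler where it stands.

Things in the scene. Friction and masses are not known exactly. Their poses are not given: they have to be found in the camera images.
- canister: Empty open stainless steel canister, round, straight-sided, 60 mm outside diameter, 125 mm tall, 3 mm wall, about 220 g. Origin at the centre of its underside, z up. Starts standing on the square coaster.
- tall_tumbler: The taller frosted glass tumbler, open, 110 mm tall, 60 mm diameter at the rim narrowing to 54 mm at the foot, 3 mm wall, about 240 g. Origin at the centre of its underside, z up. Starts standing on the round coaster.
- salt_cellar: Low round black ceramic salt cellar, lid fixed on: 58 mm diameter and straight-sided from 5 to 36 mm above its underside, slightly smaller lid to 43 mm with a 14 mm button, 48 mm tall in all, about 200 g. Origin at the centre of its underside, z up. Starts on the marble tile behind the canister and tall tumbler, which stand too close for the gripper's body to come down.
- egg_poacher: Hard grey silicone egg poacher: round rigid cup, 62 mm diameter (straight-sided from 10 to 44 mm above its underside), 44 mm tall, 3 mm wall, with two flat tabs at the rim along its own +x and -x, reaching 42 mm from its axis: grip it across its y. About 90 g. Origin at the centre of its underside, z up. Starts alone on the counter, nearest the robot.
- square_coaster: Square cork coaster, 74 x 74 mm, 4 mm thick, fixed: the canister's place. Origin at the centre of its underside on the counter, so its top is at z = 0.004. It may be left or right of the round one.
- round_coaster: Round cork coaster, 76 mm diameter, 4 mm thick, fixed: the tall tumbler's place. Origin at the centre of its underside, top at z = 0.004.
- tile: Small six-sided white marble tile, 66 mm across the flats, 4 mm thick, fixed: the back place, where the salt cellar starts and the poacher is to go. Origin at the centre of its underside, top at z = 0.004. The two coasters lie 58 mm from it along its own -x (towards the robot) and 64 mm to either side along its y.
- drying_mat: Dark grey flat drying mat, 220 mm along its own x, 140 mm along its y, 4 mm thick, fixed, lying to the left or right: the side area. Origin at the centre of its underside, top at z = 0.004. Nothing stands on it at the start.
- board: Bamboo cutting board on short feet, fixed, on the other side from the mat, 240 x 150 mm, top 24 mm above the counter, a yellow clamp (up to 55 mm high) on its far end. Origin on the counter straight below the centre of the flush dark inlay, an 80 mm disc near the robot's end; the board reaches 55 mm from it along its own -x, 185 mm along +x, 75 mm to either side.
- short_tumbler: The shorter frosted glass tumbler, a bystander: 75 mm tall, 56 mm diameter at the rim. Stands beyond the tile and to one side, about 117 mm from the tile's centre. Origin at the centre of its underside. Leave it alone.

How it is judged:
By the outcome, as a careful person would: the job done as asked, in the order asked, and still so for the second after the job is handed in, with the robot touching nothing.
It also fails if it takes over 128 s, if anything falls off the work surface, if the arm or the gripper's body presses on something with over 40 N, if the wrist force passes 120 N, or if a joint passes its speed limit or range.

## Working session

There is one attempt and no reset: what is moved stays moved. The work goes in short steps, Python scripts to look and compute and a tool call to move; the robot and the scene stay as the last step left them, time stands still between calls to the robot, and variables do not carry over. Pictures are saved under pics/ and viewed, at most 14 in all, crops included, and the job is handed in when it is done.

Besides the shell and the picture viewer there is one more tool, called after ">>>" as name(argument=value, ...), one argument or row to a line, values as JSON. jog_arm: Moves the arm, as the interface text tells. Its arguments: {"type":"object","properties":{"xyz":{"type":"array"},"delta_rot":{"type":"array"},"gripper":{"type":"array"},"grip_force":{"type":"number"}},"required":["xyz","delta_rot","gripper"]}

```bash
ls; mkdir -p pics; python3 - <<'E'
from bench import status,cams
import cv2,numpy as np
np.set_printoptions(precision=4,suppress=True)
s=status.sense();print(s)
for n in("scene","top"):
    f=cams.grab_frame(n);cv2.imwrite(f"pics/{n}0.png",f["image"])
    np.savez(f"{n}0.npz",**f);print({k:v for k,v in f.items() if k!="image"})
E
```

```text
pics
{'clock': 0.0, 'qpos': array([ 1.1945,  0.4942,  1.3461, -0.    ,  1.3025, -0.0955]), 'dq': array([ 0.0021, -0.0003,  0.0002,  0.0008,  0.0002,  0.0001]), 'joint_efforts': array([ -0.0012, -87.8844, -38.1865,   0.0706,   0.0533,  -0.    ]), 'tool_pos': array([0.1731, 0.6002, 0.2133]), 'tool_rot': array([-0.4396, -3.1104,  0.0019]), 'wrist_force': array([ 0.1288,  0.2603, -0.6146]), 'wrist_torque': array([ 0.0063, -0.0053, -0.0242]), 'gripper_force': 0.0, 'finger_gap': 1.00406354970628}
{'vertical_fov': 44.62718047025951, 'cx': 325.091056861299, 'cy': 242.71900787233454, 'extrinsics': array([[ 0.0497, -0.8059,  0.59  ,  1.3019],
       [ 0.9987,  0.0355, -0.0357, -0.0531],
       [ 0.0079,  0.591 ,  0.8066,  1.0238],
       [ 0.    ,  0.    ,  0.    ,  1.    ]])}
{'vertical_fov': 53.323343070465796, 'cx': 320.9082001472526, 'cy': 233.386377729979, 'extrinsics': array([[ 0.022 ,  0.9914, -0.1287,  0.479 ],
       [-0.9992,  0.0262,  0.0314,  0.0123],
       [ 0.0345,  0.1279,  0.9912,  0.8555],
       [ 0.    ,  0.    ,  0.    ,  1.    ]])}
```

View pics/scene0.png

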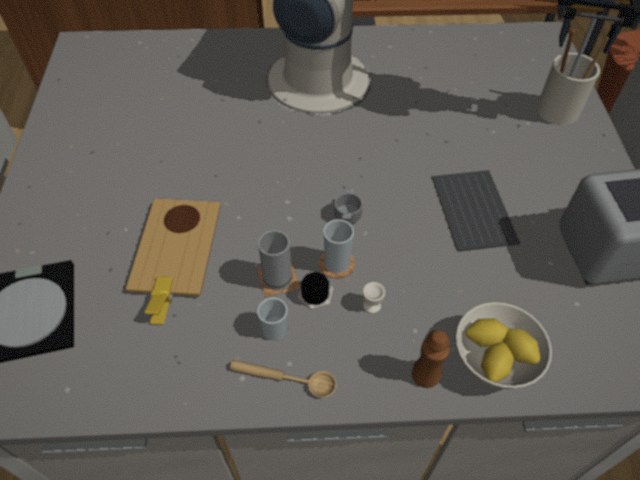

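View pics/top0.png

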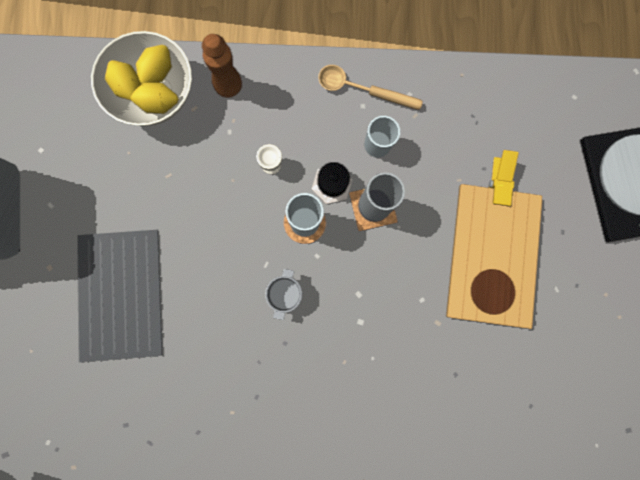

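The scene shot has the robot at the top. The board and inlay are at (182,219), the canister at (275,258), the tumbler at (338,245), the cellar at (315,290), the poacher at (348,208), and the mat at (475,210). In the top shot the same things are at: inlay (493,291), canister rim (385,190), tumbler rim (305,213), cellar (333,180), poacher (284,295), mat (120,295), plus an egg cup at (269,157) as an extra obstacle. Next I'll enlarge both.

```bash
cat >h.py <<'E'
import numpy as np,cv2
np.set_printoptions(precision=4,suppress=True)
def ray(f,px,T=None):
    T=f["extrinsics"] if T is None else T
    fl=240/np.tan(np.radians(float(f["vertical_fov"]))/2)
    d=np.array([(px[0]-f["cx"])/fl,-(px[1]-f["cy"])/fl,-1.0])
    d=T[:3,:3]@d; return T[:3,3],d/np.linalg.norm(d)
def onz(r,z): o,d=r; return o+d*(z-o[2])/d[2]
def tri(rs):
    A=sum(np.eye(3)-np.outer(d,d) for o,d in rs);b=sum((np.eye(3)-np.outer(d,d))@o for o,d in rs)
    p=np.linalg.solve(A,b); return p,max(np.linalg.norm(np.cross(p-o,d)) for o,d in rs)
def proj(f,p,T=None):
    T=f["extrinsics"] if T is None else T
    fl=240/np.tan(np.radians(float(f["vertical_fov"]))/2)
    c=T[:3,:3].T@(np.asarray(p)-T[:3,3]); return np.array([f["cx"]-fl*c[0]/c[2],f["cy"]+fl*c[1]/c[2]])
def toolT(s):
    from scipy.spatial.transform import Rotation as R
    T=np.eye(4);T[:3,:3]=R.from_rotvec(s["tool_rot"]).as_matrix();T[:3,3]=s["tool_pos"];return T
def crop(img,x0,y0,w,h,k,name):
    c=cv2.resize(img[y0:y0+h,x0:x0+w],None,fx=k,fy=k,interpolation=cv2.INTER_CUBIC)
    for i in range(0,w,20): cv2.line(c,(i*k,0),(i*k,6),(0,0,255),1); cv2.putText(c,str(x0+i),(i*k,16),0,.35,(0,0,255),1)
    for i in range(0,h,20): cv2.line(c,(0,i*k),(6,i*k),(0,0,255),1); cv2.putText(c,str(y0+i),(8,i*k+4),0,.35,(0,0,255),1)
    cv2.imwrite(name,c)
E
python3 - <<'E'
from h import *
crop(np.load("top0.npz")["image"],250,110,180,220,4,"x.png") if 0 else None
a=np.load("top0.npz")["image"];b=np.load("scene0.npz")["image"]
crop(a,250,115,170,145,4,"pics/t1.png")
crop(b,240,185,170,145,4,"pics/s1.png")
E
```

```text
(no output)
```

View pics/t1.png

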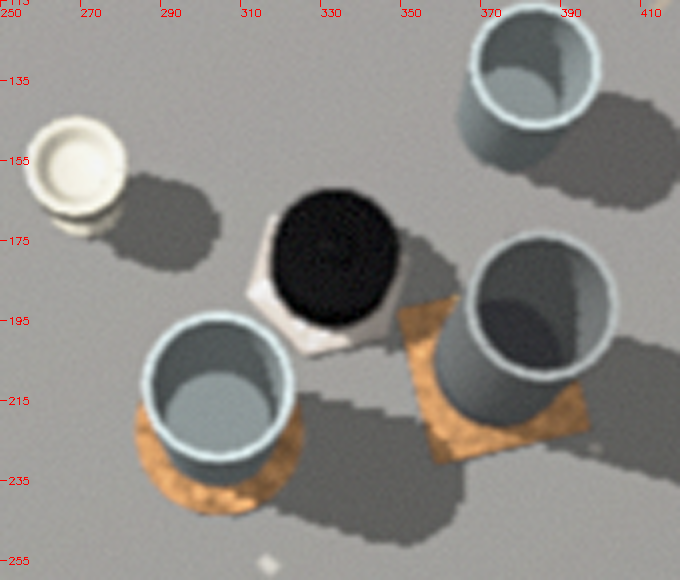

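View pics/s1.png

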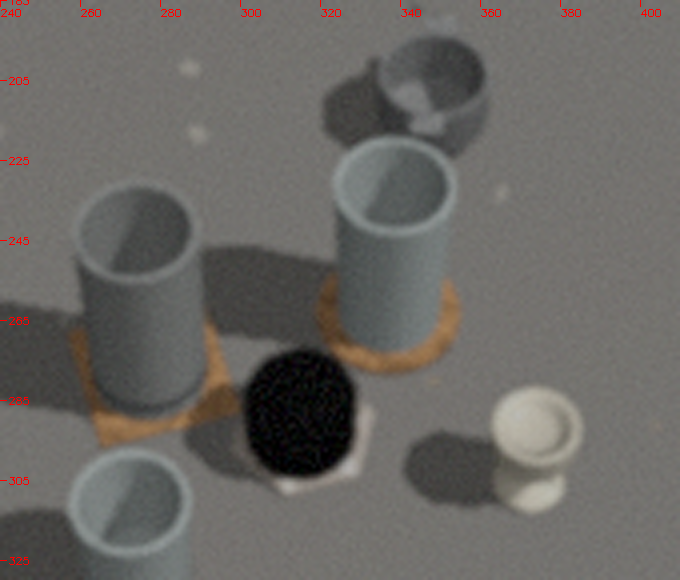

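Read off the 4x crops as top (T) and scene (S) pixels:

| Point | T | S |
|---|---|---|
| canister rim | (385.2,191.7) | (274.5,243.2) |
| tumbler rim | (304.5,212) | (338.7,231.5) |
| round coaster | (304.6,223) | (337.2,263.5) |
| square coaster | (373.5,207.2) | (278.7,277.7) |
| short tumbler rim | (383.5,131.5) | (272.5,310.7) |
| egg cup rim | (269,156.5) | (374.2,291.7) |

I'll triangulate these and enlarge the poacher, board and mat.

```bash
python3 - <<'E'
from h import *
t=np.load("top0.npz");s=np.load("scene0.npz")
P={'can':((385.2,191.7),(274.5,243.2)),'tum':((304.5,212),(338.7,231.5)),'rc':((304.6,223),(337.2,263.5)),'sc':((373.5,207.2),(278.7,277.7)),'short':((383.5,131.5),(272.5,310.7)),'egg':((269,156.5),(374.2,291.7)),'inlay':((493,291),(182,219))}
Z=dict(can=.129,tum=.114,rc=.004,sc=.004,short=.075,egg=.06,inlay=.024)
for k,(a,b) in P.items():
    ra,rb=ray(t,a),ray(s,b);print(k,*tri([ra,rb]),onz(ra,Z[k])[:2],onz(rb,Z[k])[:2])
A=np.array
r=onz(ray(t,P['rc'][0]),.004)[:2];q=onz(ray(t,P['sc'][0]),.004)[:2]
y=(r-q);print('coaster dist',np.linalg.norm(y));y/=np.linalg.norm(y);x=A([y[1],-y[0]]);tile=(r+q)/2+.058*x
print('tile',tile,'yaw',np.degrees(np.arctan2(x[1],x[0])),'proj',proj(t,[*tile,.04]),proj(s,[*tile,.04]))
a=t["image"];pan=[]
crop(a,250,255,75,75,5,"a.png");crop(a,440,180,110,150,4,"b.png");crop(a,65,220,110,150,4,"c.png")
crop(s["image"],320,180,60,60,5,"d.png")
c=np.zeros((600,800,3),np.uint8)
for n,x,yy in(("a",0,0),("d",0,300)):
    i=cv2.imread(n+".png")[:375 if n=="a" else 300];h=min(i.shape[0],300) if n=="a" else 300;c[yy:yy+h,x:x+i.shape[1]]=i[:h]
i=cv2.resize(cv2.imread("b.png"),None,fx=.9,fy=.9);c[:540,400:796]=i[:540]
cv2.imwrite("pics/m1.png",c)
E
```

```text
can [ 0.6421 -0.1097  0.1261] 0.00026607619892978174 [ 0.6414 -0.1094] [ 0.6443 -0.1092]
tum [0.6088 0.0154 0.1119] 2.540151899577196e-05 [0.6084 0.0154] [0.6104 0.0152]
rc [ 0.6082  0.0152 -0.0005] 2.3830099733931956e-05 [0.6076 0.0151] [0.6113 0.0149]
sc [ 0.6403 -0.1089  0.0025] 0.0005117147725678175 [ 0.64   -0.1092] [ 0.6414 -0.1083]
short [ 0.7585 -0.1158  0.0732] 0.0004171816934216991 [ 0.7579 -0.1151] [ 0.7595 -0.1161]
egg [0.7141 0.0792 0.0537] 3.3845058485517426e-05 [0.7123 0.0787] [0.7179 0.0783]
inlay [ 0.4932 -0.3171  0.0245] 0.00012245197099561644 [ 0.4932 -0.3174] [ 0.4929 -0.3171]
coaster dist 0.1284734464376217
tile [ 0.6799 -0.0324] yaw 14.61813700785813 proj [332.8939 179.7471] [316.0235 282.7422]
```

View pics/m1.png

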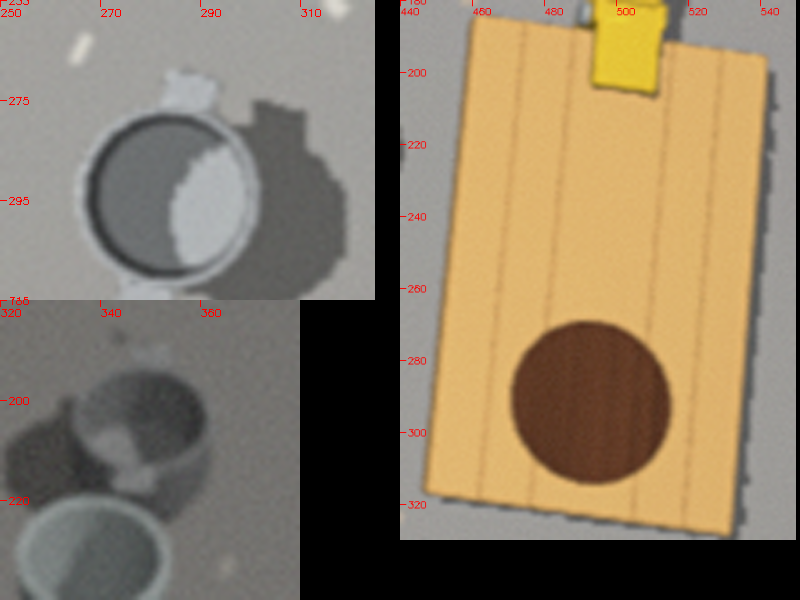

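The heights agree with the text: rims at 0.126 and 0.112, coasters near 0.002, inlay at 0.0245, and 128 mm between coasters. The poacher rim is at T (283.7,294.5), S (348,203.6), with tabs at T (288,272.5) and (280,316). The inlay is at T (493.1,291.9). Next: the poacher's pose, the mat's pose, and the tool-frame goals.

```bash
cat >>h.py <<'E'
def go(target,yaw=None):
    """shift (mm-ish, tool axes) and rot to bring TCP to world target; yaw=azimuth of closing axis deg"""
    from bench import status
    from scipy.spatial.transform import Rotation as R
    s=status.sense();T=toolT(s);m=T[:3,:3]
    d=m.T@(np.asarray(target)-T[:3,3]);a=np.degrees(np.arctan2(m[1,1],m[0,1]))
    out=np.zeros(3)
    if yaw is not None:
        c,sn=np.cos(np.radians(yaw)),np.sin(np.radians(yaw))
        G=np.array([[-sn,c,0],[c,sn,0],[0,0,-1]]).T if 0 else np.column_stack([[-sn,c,0],[c,sn,0],[0,0,-1]])
        out=R.from_matrix(m.T@G).as_rotvec(degrees=True)
    print("pos",T[:3,3],"az",a,"shift",d,"rot",out,"q",s["qpos"],"t",s["clock"],"F",s["wrist_force"],"gap",s["finger_gap"]*.0912)
E
python3 - <<'E'
from h import *
t=np.load("top0.npz");s=np.load("scene0.npz")
print('poacher',tri([ray(t,(283.7,294.5)),ray(s,(348,203.6))]),onz(ray(t,(283.7,294.5)),.044))
a=onz(ray(t,(288,272.5)),.043)-onz(ray(t,(280,316)),.043);print('len',np.linalg.norm(a),'x az',np.degrees(np.arctan2(a[1],a[0])))
print('inlay',onz(ray(t,(493.1,291.9)),.024))
for p in((79,236),(157,231),(162,356),(81,361)):print('mat',onz(ray(t,p),.004))
go([.6415,-.109,.20],80)
go([.6415,-.109,.082],80)
E
```

```text
poacher (array([0.4791, 0.0465, 0.041 ]), np.float64(0.0005510676777488485)) [0.4791 0.0469 0.044 ]
len 0.0737259789313664 x az -8.67428183436518
inlay [ 0.4917 -0.3176  0.024 ]
mat [0.5735 0.4123 0.004 ]
mat [0.5861 0.2768 0.004 ]
mat [0.3696 0.2542 0.004 ]
mat [0.3588 0.3906 0.004 ]
pos [0.1731 0.6002 0.2134] az 73.91229308888798 shift [-0.6466 -0.5516  0.0139] rot [-0.0601 -0.0076 -6.0877] q [ 1.1945  0.4941  1.346  -0.      1.3025 -0.0955] t 0.1 F [-1.0126 -0.1558 -0.267 ] gap 0.09127105238122758
pos [0.1731 0.6002 0.2134] az 73.91229308888798 shift [-0.6466 -0.5515  0.1319] rot [-0.0601 -0.0076 -6.0877] q [ 1.1945  0.4941  1.346  -0.      1.3025 -0.0955] t 0.1 F [-1.0126 -0.1558 -0.267 ] gap 0.09127105238122758
```

The poacher is at (0.479,0.047) with its x axis at −9°, so a closing azimuth of 81° suits it. The mat is centred at (0.472,0.333). Now I'll move above the canister.

>>> jog_arm(
  xyz=[
    [-0.046,-0.039,0],
    [-0.092,-0.078,0],
    [-0.14,-0.12,0],
    [-0.185,-0.16,0],
    [-0.23,-0.2,0],
    [-0.28,-0.24,0],
    [-0.32,-0.28,0],
    [-0.36,-0.31,0],
  ],
  delta_rot=[
    [0,0,-1],
    [0,0,-2],
    [0,0,-3],
    [0,0,-4],
    [0,0,-5],
    [0,0,-6],
    [0,0,-7],
    [0,0,-7],
  ],
  gripper=[0.091,0.091,0.091,0.091,0.091,0.091,0.091,0.091],
  grip_force=20,
)

```text
clock: 1.1
tool_pos: [0.4337, 0.2008, 0.2139]
tool_rot: [-0.249, -3.131, 0.0]
wrist_force: [0.9, 0.4, 0.2]
finger_gap: 0.999
gripper_force: 0.0
```

```bash
python3 -c "
from h import *
go([.6415,-.109,.21],81)"
```

```text
pos [0.4337 0.2008 0.2139] az 80.89008012715591 shift [-0.2543 -0.273   0.0038] rot [-0.0115 -0.0167 -0.1099] q [ 0.3087  0.2881  1.6957 -0.0001  1.1581 -1.1031] t 1.1 F [0.8758 0.3787 0.2475] gap 0.09109263366409126
```

>>> jog_arm(
  xyz=[
    [-0.036,-0.039,0],
    [-0.072,-0.078,0],
    [-0.108,-0.117,0],
    [-0.145,-0.156,0],
    [-0.182,-0.195,0],
    [-0.218,-0.234,0.002],
    [-0.254,-0.272,0.004],
    [-0.254,-0.272,0.004],
  ],
  delta_rot=[
    [0,0,0],
    [0,0,0],
    [0,0,0],
    [0,0,0],
    [0,0,0],
    [0,0,0],
    [0,0,0],
    [0,0,0],
  ],
  gripper=[0.091,0.091,0.091,0.091,0.091,0.091,0.091,0.091],
)

```text
clock: 2.1
tool_pos: [0.6422, -0.1089, 0.2089]
tool_rot: [-0.253, -3.131, 0.001]
wrist_force: [-0.3, 0.2, -0.4]
finger_gap: 0.996
gripper_force: 0.0
```

```bash
python3 - <<'E'
from h import *
from bench import cams,status
go([.6415,-.109,.082],81)
s=status.sense();f=cams.grab_frame("wrist");cv2.imwrite("pics/w1.png",f["image"]);np.savez("w1.npz",tool=toolT(s),**f);print(f["T_tool_cam"],f["vertical_fov"])
E
```

```text
pos [ 0.6422 -0.1089  0.2089] az 80.74527211655321 shift [ 0.0006 -0.0002  0.1269] rot [-0.0266 -0.0133 -0.2547] q [-0.2593  0.5359  1.2816 -0.0005  1.3243 -1.6684] t 2.1 F [-0.3442  0.1937 -0.4252] gap 0.09084742174085794
[[ 0.0003  0.9679  0.2515  0.0708]
 [ 1.     -0.0003  0.     -0.001 ]
 [ 0.0001  0.2515 -0.9679 -0.1716]
 [ 0.      0.      0.      1.    ]] 71.63788272802296
```

View pics/w1.png

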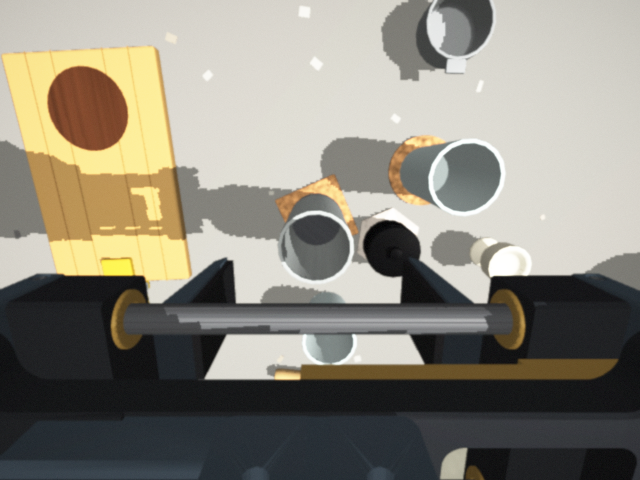

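The wrist view shows the canister rim centred at (316.5,246) between the fingers, the tumbler rim at (466,176), and the inlay at (88,108).

```bash
python3 - <<'E'
from h import *
w=np.load("w1.npz");T=w["tool"]@w["T_tool_cam"]
for n,p,z in(("can",(316.5,245.5),.129),("tum",(466,176),.114),("inlay",(88,108),.024)):print(n,onz(ray(w,p,T),z))
E
```

```text
can [ 0.6396 -0.1104  0.129 ]
tum [0.6065 0.0142 0.114 ]
inlay [ 0.4899 -0.3186  0.024 ]
```

All views agree within 2 mm. Next: descend on the canister and close.

>>> jog_arm(
  xyz=[
    [0.001,0,0.03],
    [0.001,0,0.06],
    [0.001,0,0.09],
    [0.001,0,0.115],
    [0.001,0,0.127],
    [0.001,0,0.127],
    [0.001,0,0.127],
    [0.001,0,0.127],
  ],
  delta_rot=[
    [0,0,0],
    [0,0,0],
    [0,0,0],
    [0,0,0],
    [0,0,0],
    [0,0,0],
    [0,0,0],
    [0,0,0],
  ],
  gripper=[0.091,0.091,0.091,0.091,0.091,0.07,0.05,0.05],
)

```text
clock: 3.15
tool_pos: [0.6406, -0.1058, 0.084]
tool_rot: [0.249, 3.13, -0.001]
wrist_force: [0.6, -1.7, 1.2]
finger_gap: 0.703
gripper_force: 0.5
```

>>> jog_arm(
  xyz=[
    [0,0,0],
    [0,0,0],
    [0,0,0],
    [0,0,0],
  ],
  delta_rot=[
    [0,0,0],
    [0,0,0],
    [0,0,0],
    [0,0,0],
  ],
  gripper=[0.05,0.05,0.05,0.05],
)

```text
clock: 3.65
tool_pos: [0.6405, -0.106, 0.0836]
tool_rot: [0.249, 3.13, -0.001]
wrist_force: [0.1, -1.9, 6.9]
finger_gap: 0.658
gripper_force: 19.9
```

>>> jog_arm(
  xyz=[
    [0,0,-0.02],
    [0,0,-0.05],
    [0,0,-0.09],
    [0,0,-0.13],
    [0,0,-0.15],
    [0,0,-0.15],
  ],
  delta_rot=[
    [0,0,0],
    [0,0,0],
    [0,0,0],
    [0,0,0],
    [0,0,0],
    [0,0,0],
  ],
  gripper=[0.05,0.05,0.05,0.05,0.05,0.05],
)

```text
clock: 4.4
tool_pos: [0.6406, -0.1057, 0.2342]
tool_rot: [0.249, 3.129, -0.001]
wrist_force: [0.8, -0.4, -3.1]
finger_gap: 0.656
gripper_force: 19.8
```

```bash
python3 -c "
from h import *
go([.525,.338,.24],81)"
```

```text
pos [ 0.6406 -0.1057  0.2342] az 80.91005423082392 shift [ 0.1843  0.4199 -0.0063] rot [-0.0085  0.1439 -0.0899] q [-0.2556  0.5104  1.2563  0.0001  1.3724 -1.6677] t 4.4 F [ 0.7582 -0.3568 -3.1137] gap 0.059871224704203245
```

>>> jog_arm(
  xyz=[
    [0.01,0.024,-0.006],
    [0.036,0.082,-0.006],
    [0.062,0.142,-0.006],
    [0.088,0.2,-0.006],
    [0.114,0.26,-0.006],
    [0.14,0.32,-0.006],
    [0.166,0.38,-0.006],
    [0.184,0.42,-0.006],
  ],
  delta_rot=[
    [0,0,0],
    [0,0,0],
    [0,0,0],
    [0,0,0],
    [0,0,0],
    [0,0,0],
    [0,0,0],
    [0,0,0],
  ],
  gripper=[0.05,0.05,0.05,0.05,0.05,0.05,0.05,0.05],
)

```text
clock: 5.4
tool_pos: [0.5225, 0.3406, 0.2377]
tool_rot: [-0.247, -3.13, 0.001]
wrist_force: [0.5, 0.1, -2.4]
finger_gap: 0.658
gripper_force: 19.8
```

>>> jog_arm(
  xyz=[
    [0,0,0.02],
    [0,0,0.06],
    [0,0,0.1],
    [0,0,0.13],
    [0,0,0.145],
    [0,0,0.15],
    [0,0,0.15],
  ],
  delta_rot=[
    [0,0,0],
    [0,0,0],
    [0,0,0],
    [0,0,0],
    [0,0,0],
    [0,0,0],
    [0,0,0],
  ],
  gripper=[0.05,0.05,0.05,0.05,0.05,0.05,0.05],
)

```text
clock: 6.28
tool_pos: [0.5248, 0.3384, 0.0894]
tool_rot: [0.249, 3.131, 0.001]
wrist_force: [0.0, 0.0, -2.5]
finger_gap: 0.654
gripper_force: 20.0
```

```bash
python3 -c "
from h import *
go([.525,.338,.0836],81)"
```

```text
pos [0.5248 0.3384 0.0894] az 80.91699447916574 shift [-0.0002 -0.0004  0.0058] rot [ 0.021  0.025 -0.083] q [ 0.4771  0.6283  1.4773  0.      1.0354 -0.9352] t 6.275 F [ 0.0423  0.0162 -2.5396] gap 0.059636258540265934
```

>>> jog_arm(
  xyz=[
    [0,0,0.004],
    [0,0,0.006],
    [0,0,0.006],
    [0,0,0.006],
    [0,0,0.006],
    [0,0,0.006],
  ],
  delta_rot=[
    [0,0,0],
    [0,0,0],
    [0,0,0],
    [0,0,0],
    [0,0,0],
    [0,0,0],
  ],
  gripper=[0.05,0.05,0.05,0.065,0.09,0.09],
)

```text
clock: 7.02
tool_pos: [0.5247, 0.3382, 0.0829]
tool_rot: [0.249, 3.132, 0.0]
wrist_force: [-0.2, -0.1, -0.0]
finger_gap: 0.899
gripper_force: 0.0
```

>>> jog_arm(
  xyz=[
    [0,0,0],
    [0,0,-0.03],
    [0,0,-0.07],
    [0,0,-0.11],
    [0,0,-0.13],
    [0,0,-0.13],
  ],
  delta_rot=[
    [0,0,0],
    [0,0,0],
    [0,0,0],
    [0,0,0],
    [0,0,0],
    [0,0,0],
  ],
  gripper=[0.091,0.091,0.091,0.091,0.091,0.091],
)

```text
clock: 7.78
tool_pos: [0.5254, 0.3385, 0.2143]
tool_rot: [0.249, 3.129, 0.002]
wrist_force: [0.4, -0.1, -0.3]
finger_gap: 1.001
gripper_force: 0.0
```

```bash
python3 -c "
from h import *
go([.6075,.015,.215],81)"
```

```text
pos [0.5254 0.3385 0.2143] az 80.91445105532263 shift [-0.1322 -0.3065 -0.0009] rot [ 0.1013  0.1364 -0.0857] q [ 0.4769  0.4918  1.3476  0.      1.2993 -0.9353] t 7.775 F [ 0.3904 -0.1457 -0.3485] gap 0.0912542944524978
```

>>> jog_arm(
  xyz=[
    [-0.02,-0.046,0],
    [-0.046,-0.106,0],
    [-0.07,-0.163,0],
    [-0.096,-0.222,0],
    [-0.12,-0.28,0],
    [-0.132,-0.306,0],
    [-0.132,-0.306,0],
    [-0.132,-0.306,0],
  ],
  delta_rot=[
    [0,0,0],
    [0,0,0],
    [0,0,0],
    [0,0,0],
    [0,0,0],
    [0,0,0],
    [0,0,0],
    [0,0,0],
  ],
  gripper=[0.091,0.091,0.091,0.091,0.091,0.091,0.091,0.091],
)

```text
clock: 8.78
tool_pos: [0.6061, 0.0156, 0.2119]
tool_rot: [-0.249, -3.13, -0.0]
wrist_force: [-0.6, -0.1, -0.2]
finger_gap: 0.998
gripper_force: 0.0
```

```bash
python3 - <<'E'
from h import *
from bench import cams,status
go([.6075,.015,.066],81)
s=status.sense();f=cams.grab_frame("wrist");cv2.imwrite("pics/w2.png",f["image"]);np.savez("w2.npz",tool=toolT(s),**f)
E
```

```text
pos [0.6061 0.0156 0.2119] az 80.90602509469832 shift [-0.0017 -0.0004  0.1459] rot [ 0.0057 -0.0965 -0.094 ] q [-0.0728  0.4697  1.3949  0.0003  1.2786 -1.485 ] t 8.775 F [-0.5981 -0.1402 -0.1951] gap 0.09102174663295715
```

View pics/w2.png

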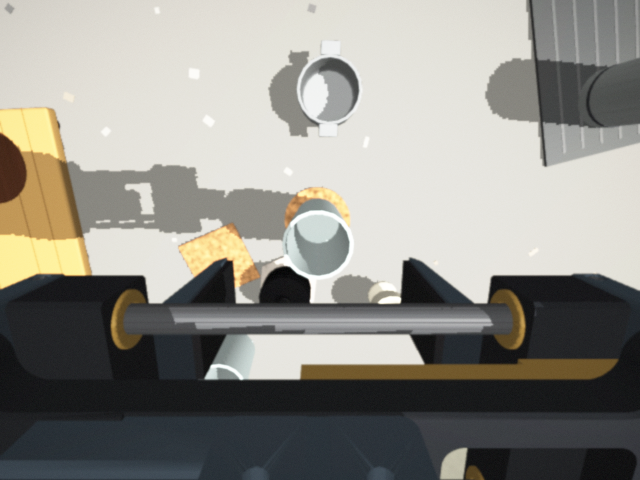

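The tumbler rim is centred at (318.5,244.5), the square coaster's corners are at (179,248) and (259,278), so its centre is (219,263), and the poacher rim is at (329,89). The canister stands on the mat.

```bash
python3 - <<'E'
from h import *
w=np.load("w2.npz");T=w["tool"]@w["T_tool_cam"]
for n,p,z in(("tum",(318.5,244.5),.114),("sc",(219,263),.004),("poach",(329,89),.044)):print(n,onz(ray(w,p,T),z))
a=onz(ray(w,(327,130),T),.043)-onz(ray(w,(331,47),T),.043);print(np.degrees(np.arctan2(a[1],a[0])))
E
```

```text
tum [0.6076 0.0151 0.114 ]
sc [ 0.6405 -0.1106  0.004 ]
poach [0.4777 0.046  0.044 ]
-11.57966271981984
```

>>> jog_arm(
  xyz=[
    [0,0,0.03],
    [0,0,0.07],
    [0,0,0.11],
    [0,0,0.135],
    [0,0,0.146],
    [0,0,0.146],
    [0,0,0.146],
    [0,0,0.146],
  ],
  delta_rot=[
    [0,0,0],
    [0,0,0],
    [0,0,0],
    [0,0,0],
    [0,0,0],
    [0,0,0],
    [0,0,0],
    [0,0,0],
  ],
  gripper=[0.091,0.091,0.091,0.091,0.091,0.091,0.07,0.045],
)

```text
clock: 9.82
tool_pos: [0.6073, 0.0152, 0.0679]
tool_rot: [0.249, 3.13, 0.0]
wrist_force: [-0.1, -0.0, -0.2]
finger_gap: 0.805
gripper_force: 0.0
```

>>> jog_arm(
  xyz=[
    [0,0,0],
    [0,0,0],
    [0,0,0],
    [0,0,0],
  ],
  delta_rot=[
    [0,0,0],
    [0,0,0],
    [0,0,0],
    [0,0,0],
  ],
  gripper=[0.045,0.045,0.045,0.045],
)

```text
clock: 10.32
tool_pos: [0.607, 0.0151, 0.0673]
tool_rot: [0.249, 3.131, 0.0]
wrist_force: [-1.5, 0.9, 6.1]
finger_gap: 0.641
gripper_force: 20.0
```

>>> jog_arm(
  xyz=[
    [0,0,-0.02],
    [0,0,-0.05],
    [0,0,-0.09],
    [0,0,-0.13],
    [0,0,-0.15],
    [0,0,-0.15],
  ],
  delta_rot=[
    [0,0,0],
    [0,0,0],
    [0,0,0],
    [0,0,0],
    [0,0,0],
    [0,0,0],
  ],
  gripper=[0.045,0.045,0.045,0.045,0.045,0.045],
)

```text
clock: 11.08
tool_pos: [0.6073, 0.0151, 0.2181]
tool_rot: [0.249, 3.129, -0.0]
wrist_force: [-0.5, 0.1, -1.4]
finger_gap: 0.644
gripper_force: 20.0
```

```bash
python3 -c "
from h import *
go([.42,.328,.217],81)"
```

```text
pos [0.6073 0.0151 0.2181] az 80.91004681015808 shift [0.2344 0.2794 0.0005] rot [ 0.0103  0.1429 -0.09  ] q [-0.0734  0.4637  1.3874 -0.      1.288  -1.4856] t 11.075 F [-0.5253  0.1302 -1.4057] gap 0.058744351026904514
```

>>> jog_arm(
  xyz=[
    [0.02,0.024,0],
    [0.058,0.07,0],
    [0.096,0.115,0],
    [0.134,0.16,0],
    [0.172,0.205,0],
    [0.21,0.25,0],
    [0.234,0.28,0],
    [0.234,0.28,0],
  ],
  delta_rot=[
    [0,0,0],
    [0,0,0],
    [0,0,0],
    [0,0,0],
    [0,0,0],
    [0,0,0],
    [0,0,0],
    [0,0,0],
  ],
  gripper=[0.045,0.045,0.045,0.045,0.045,0.045,0.045,0.045],
)

```text
clock: 12.08
tool_pos: [0.4179, 0.3301, 0.2155]
tool_rot: [-0.244, -3.13, 0.002]
wrist_force: [0.1, -0.0, -2.0]
finger_gap: 0.644
gripper_force: 20.0
```

>>> jog_arm(
  xyz=[
    [0,0,0.02],
    [0,0,0.06],
    [0,0,0.1],
    [0,0,0.13],
    [0,0,0.142],
    [0,0,0.145],
    [0,0,0.145],
  ],
  delta_rot=[
    [0,0,0],
    [0,0,0],
    [0,0,0],
    [0,0,0],
    [0,0,0],
    [0,0,0],
    [0,0,0],
  ],
  gripper=[0.045,0.045,0.045,0.045,0.045,0.045,0.045],
)

```text
clock: 12.95
tool_pos: [0.4204, 0.3287, 0.0725]
tool_rot: [0.249, 3.131, 0.001]
wrist_force: [-0.1, 0.4, -2.7]
finger_gap: 0.642
gripper_force: 20.0
```

```bash
python3 -c "
from h import *
go([.42,.328,.0675],81)"
```

```text
pos [0.4204 0.3287 0.0725] az 80.9022307682264 shift [ 0.0003 -0.0007  0.005 ] rot [ 0.0351  0.0425 -0.0978] q [ 0.5517  0.5536  1.7228 -0.      0.8642 -0.8603] t 12.95 F [-0.1244  0.3562 -2.6724] gap 0.05854698778301163
```

>>> jog_arm(
  xyz=[
    [0,0,0.004],
    [0,0,0.0055],
    [0,0,0.0055],
    [0,0,0.0055],
    [0,0,0.0055],
    [0,0,0.0055],
    [0,0,0.0055],
  ],
  delta_rot=[
    [0,0,0],
    [0,0,0],
    [0,0,0],
    [0,0,0],
    [0,0,0],
    [0,0,0],
    [0,0,0],
  ],
  gripper=[0.045,0.045,0.045,0.065,0.09,0.09,0.09],
)

```text
clock: 13.82
tool_pos: [0.4199, 0.3286, 0.0664]
tool_rot: [-0.249, -3.132, 0.0]
wrist_force: [-0.3, 0.4, 0.4]
finger_gap: 0.982
gripper_force: 0.0
```

>>> jog_arm(
  xyz=[
    [0,0,-0.02],
    [0,0,-0.06],
    [0,0,-0.1],
    [0,0,-0.14],
    [0,0,-0.15],
    [0,0,-0.15],
  ],
  delta_rot=[
    [0,0,0],
    [0,0,0],
    [0,0,0],
    [0,0,0],
    [0,0,0],
    [0,0,0],
  ],
  gripper=[0.091,0.091,0.091,0.091,0.091,0.091],
)

```text
clock: 14.58
tool_pos: [0.42, 0.3286, 0.2165]
tool_rot: [0.249, 3.131, 0.001]
wrist_force: [0.4, 0.6, -0.9]
finger_gap: 0.996
gripper_force: 0.0
```

```bash
python3 -c "
from h import *
go([.679,-.032,.19],81)"
```

```text
pos [0.42   0.3286 0.2165] az 80.91066830482552 shift [-0.3127 -0.3152  0.0265] rot [ 0.026   0.029  -0.0893] q [ 0.552   0.3619  1.5683  0.      1.2107 -0.8602] t 14.575 F [ 0.3801  0.5734 -0.9087] gap 0.09083762304426372
```

>>> jog_arm(
  xyz=[
    [-0.02,-0.02,0],
    [-0.06,-0.06,0],
    [-0.1,-0.1,0],
    [-0.14,-0.14,0],
    [-0.18,-0.18,0],
    [-0.22,-0.22,0.01],
    [-0.26,-0.26,0.02],
    [-0.3,-0.3,0.026],
  ],
  delta_rot=[
    [0,0,0],
    [0,0,0],
    [0,0,0],
    [0,0,0],
    [0,0,0],
    [0,0,0],
    [0,0,0],
    [0,0,0],
  ],
  gripper=[0.091,0.091,0.091,0.091,0.091,0.091,0.091,0.091],
)

```text
clock: 15.58
tool_pos: [0.6687, -0.0166, 0.1878]
tool_rot: [-0.249, -3.128, -0.0]
wrist_force: [0.7, 0.3, -0.4]
finger_gap: 0.999
gripper_force: 0.0
```

>>> jog_arm(
  xyz=[
    [-0.013,-0.015,0],
    [-0.013,-0.015,0],
    [-0.013,-0.015,0],
    [-0.013,-0.015,0],
  ],
  delta_rot=[
    [0,0,0],
    [0,0,0],
    [0,0,0],
    [0,0,0],
  ],
  gripper=[0.091,0.091,0.091,0.091],
)

```text
clock: 16.08
tool_pos: [0.6786, -0.0306, 0.1906]
tool_rot: [-0.247, -3.132, -0.0]
wrist_force: [-0.2, 0.3, -0.6]
finger_gap: 0.997
gripper_force: 0.0
```

```bash
python3 - <<'E'
from h import *
from bench import cams,status
go([.679,-.032,.012],81)
s=status.sense();f=cams.grab_frame("wrist");cv2.imwrite("pics/w3.png",f["image"]);np.savez("w3.npz",tool=toolT(s),**f)
E
```

```text
pos [ 0.6786 -0.0306  0.1906] az 80.98711472877264 shift [-0.0006 -0.0014  0.1786] rot [ 0.0076 -0.0131 -0.0129] q [-0.133   0.592   1.2267  0.0001  1.3231 -1.5465] t 16.075 F [-0.1762  0.2764 -0.649 ] gap 0.09091775164340468
```

View pics/w3.png

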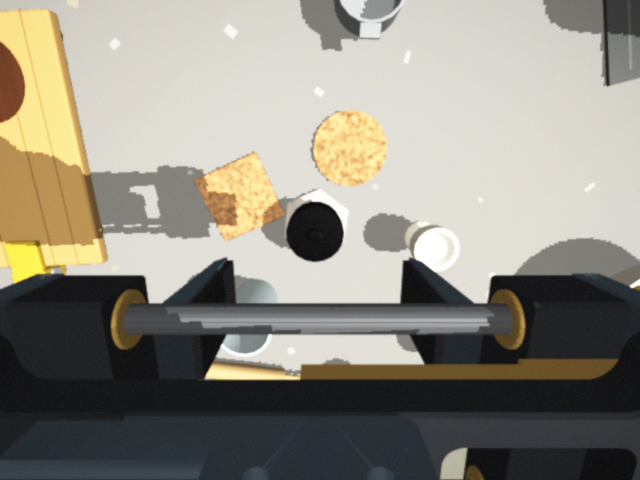

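The cellar is centred at (315.5,231), the round coaster at (350,148), and the square coaster at (241,197).

```bash
python3 - <<'E'
from h import *
w=np.load("w3.npz");T=w["tool"]@w["T_tool_cam"]
r=onz(ray(w,(350,148),T),.004)[:2];q=onz(ray(w,(241,197),T),.004)[:2]
print('cellar',onz(ray(w,(315.5,231),T),.038),r,q,np.linalg.norm(r-q))
y=(r-q)/np.linalg.norm(r-q);x=np.array([y[1],-y[0]]);print('tile',(r+q)/2+.058*x)
E
```

```text
cellar [ 0.6805 -0.034   0.038 ] [0.6066 0.0138] [ 0.6385 -0.1086] 0.12657251385486043
tile [ 0.6787 -0.0328]
```

>>> jog_arm(
  xyz=[
    [-0.002,-0.002,0.03],
    [-0.002,-0.002,0.07],
    [-0.002,-0.002,0.11],
    [-0.002,-0.002,0.14],
    [-0.002,-0.002,0.16],
    [-0.002,-0.002,0.172],
    [-0.002,-0.002,0.178],
    [-0.002,-0.002,0.178],
  ],
  delta_rot=[
    [0,0,0],
    [0,0,0],
    [0,0,0],
    [0,0,0],
    [0,0,0],
    [0,0,0],
    [0,0,0],
    [0,0,0],
  ],
  gripper=[0.091,0.091,0.091,0.091,0.091,0.091,0.091,0.091],
)

```text
clock: 17.12
tool_pos: [0.6811, -0.0342, 0.0128]
tool_rot: [0.249, 3.131, -0.0]
wrist_force: [-0.0, -0.1, 0.2]
finger_gap: 1.001
gripper_force: 0.0
```

>>> jog_arm(
  xyz=[
    [0,0,0],
    [0,0,0],
    [0,0,0],
    [0,0,0],
    [0,0,0],
    [0,0,0],
  ],
  delta_rot=[
    [0,0,0],
    [0,0,0],
    [0,0,0],
    [0,0,0],
    [0,0,0],
    [0,0,0],
  ],
  gripper=[0.07,0.06,0.045,0.045,0.045,0.045],
)

```text
clock: 17.88
tool_pos: [0.681, -0.0342, 0.0126]
tool_rot: [0.249, 3.131, -0.0]
wrist_force: [-1.1, 0.1, 4.3]
finger_gap: 0.629
gripper_force: 20.0
```

>>> jog_arm(
  xyz=[
    [0,0,-0.02],
    [0,0,-0.06],
    [0,0,-0.1],
    [0,0,-0.12],
    [0,0,-0.12],
  ],
  delta_rot=[
    [0,0,0],
    [0,0,0],
    [0,0,0],
    [0,0,0],
    [0,0,0],
  ],
  gripper=[0.045,0.045,0.045,0.045,0.045],
)

```text
clock: 18.5
tool_pos: [0.6818, -0.0343, 0.1349]
tool_rot: [0.249, 3.128, -0.0]
wrist_force: [-0.5, -0.5, -3.5]
finger_gap: 0.63
gripper_force: 20.0
```

```bash
python3 -c "
from h import *
go([.491,-.318,.132],81)"
```

```text
pos [ 0.6818 -0.0343  0.1349] az 80.9139455773717 shift [ 0.1436 -0.3103  0.0024] rot [ 0.0049  0.2073 -0.0861] q [-0.1377  0.6475  1.2809  0.      1.2095 -1.5499] t 18.5 F [-0.4722 -0.5207 -3.4761] gap 0.05742943547170062
```

>>> jog_arm(
  xyz=[
    [0.01,-0.022,0],
    [0.032,-0.07,0],
    [0.056,-0.12,0],
    [0.08,-0.172,0],
    [0.104,-0.225,0],
    [0.126,-0.272,0],
    [0.14,-0.304,0],
    [0.144,-0.31,0],
  ],
  delta_rot=[
    [0,0,0],
    [0,0,0],
    [0,0,0],
    [0,0,0],
    [0,0,0],
    [0,0,0],
    [0,0,0],
    [0,0,0],
  ],
  gripper=[0.045,0.045,0.045,0.045,0.045,0.045,0.045,0.045],
)

```text
clock: 19.5
tool_pos: [0.4873, -0.3193, 0.1315]
tool_rot: [-0.253, -3.13, -0.001]
wrist_force: [-0.1, -0.6, -2.0]
finger_gap: 0.627
gripper_force: 20.0
```

>>> jog_arm(
  xyz=[
    [0,0,0],
    [0,0,0],
    [0,0,0.02],
    [0,0,0.05],
    [0,0,0.075],
    [0,0,0.09],
    [0,0,0.09],
    [0,0,0.09],
  ],
  delta_rot=[
    [0,0,0],
    [0,0,0],
    [0,0,0],
    [0,0,0],
    [0,0,0],
    [0,0,0],
    [0,0,0],
    [0,0,0],
  ],
  gripper=[0.045,0.045,0.045,0.045,0.045,0.045,0.045,0.045],
)

```text
clock: 20.5
tool_pos: [0.4903, -0.3177, 0.0432]
tool_rot: [0.248, 3.131, -0.001]
wrist_force: [-0.7, -0.5, -2.4]
finger_gap: 0.63
gripper_force: 20.0
```

```bash
python3 -c "
from h import *
go([.491,-.318,.033],81)"
```

```text
pos [ 0.4903 -0.3177  0.0432] az 80.92893823236885 shift [-0.0008 -0.0002  0.0102] rot [-0.0305  0.0577 -0.071 ] q [-0.6772  0.6485  1.6157  0.      0.8763 -2.0897] t 20.5 F [-0.7113 -0.4735 -2.3529] gap 0.0574906193787101
```

>>> jog_arm(
  xyz=[
    [-0.001,0,0.005],
    [-0.001,0,0.009],
    [-0.001,0,0.0105],
    [-0.001,0,0.0105],
    [-0.001,0,0.0105],
    [-0.001,0,0.0105],
    [-0.001,0,0.0105],
    [-0.001,0,0.0105],
  ],
  delta_rot=[
    [0,0,0],
    [0,0,0],
    [0,0,0],
    [0,0,0],
    [0,0,0],
    [0,0,0],
    [0,0,0],
    [0,0,0],
  ],
  gripper=[0.045,0.045,0.045,0.045,0.06,0.07,0.09,0.09],
)

```text
clock: 21.5
tool_pos: [0.4907, -0.3177, 0.0319]
tool_rot: [-0.249, -3.132, -0.0]
wrist_force: [0.1, 0.6, -0.2]
finger_gap: 0.958
gripper_force: 0.0
```

>>> jog_arm(
  xyz=[
    [0,0,0],
    [0,0,-0.02],
    [0,0,-0.06],
    [0,0,-0.1],
    [0,0,-0.14],
    [0,0,-0.15],
  ],
  delta_rot=[
    [0,0,0],
    [0,0,0],
    [0,0,0],
    [0,0,0],
    [0,0,0],
    [0,0,0],
  ],
  gripper=[0.091,0.091,0.091,0.091,0.091,0.091],
)

```text
clock: 22.25
tool_pos: [0.4916, -0.3184, 0.1845]
tool_rot: [0.249, 3.129, -0.003]
wrist_force: [-0.2, -0.6, 0.3]
finger_gap: 1.001
gripper_force: 0.0
```

```bash
python3 -c "
from h import *
go([.478,.046,.12],80)"
```

```text
pos [ 0.4916 -0.3184  0.1845] az 80.91353280740222 shift [0.0711 0.3578 0.0635] rot [-0.1111  0.1952  0.9137] q [-0.6767  0.4664  1.4859 -0.      1.1854 -2.0889] t 22.25 F [-0.2185 -0.6498  0.3252] gap 0.0912721246670294
```

>>> jog_arm(
  xyz=[
    [0.005,0.025,0],
    [0.016,0.08,0],
    [0.028,0.14,0],
    [0.04,0.2,0.02],
    [0.052,0.26,0.04],
    [0.064,0.32,0.06],
    [0.07,0.35,0.063],
    [0.071,0.358,0.063],
  ],
  delta_rot=[
    [0,0,1],
    [0,0,1],
    [0,0,1],
    [0,0,1],
    [0,0,1],
    [0,0,1],
    [0,0,1],
    [0,0,1],
  ],
  gripper=[0.091,0.091,0.091,0.091,0.091,0.091,0.091,0.091],
)

```text
clock: 23.25
tool_pos: [0.4761, 0.0489, 0.118]
tool_rot: [-0.272, -3.128, 0.0]
wrist_force: [-0.6, -0.6, 1.1]
finger_gap: 0.995
gripper_force: 0.0
```

>>> jog_arm(
  xyz=[
    [0,0,0],
    [0,0,0],
    [0,0,0],
  ],
  delta_rot=[
    [0,0,0],
    [0,0,0],
    [0,0,0],
  ],
  gripper=[0.091,0.091,0.091],
)

```text
clock: 23.62
tool_pos: [0.4773, 0.0461, 0.119]
tool_rot: [0.278, 3.129, -0.0]
wrist_force: [0.1, -0.6, 0.4]
finger_gap: 0.998
gripper_force: 0.0
```

```bash
python3 - <<'E'
from h import *
from bench import cams,status
go([.478,.046,.012],80)
s=status.sense();f=cams.grab_frame("wrist");cv2.imwrite("pics/w4.png",f["image"]);np.savez("w4.npz",tool=toolT(s),**f)
E
```

```text
pos [0.4773 0.0461 0.119 ] az 79.83228355150435 shift [-0.0007  0.0001  0.107 ] rot [-0.0024  0.0145 -0.1677] q [-0.0283  0.4227  1.8097 -0.0001  0.909  -1.4216] t 23.625 F [ 0.0858 -0.6055  0.3681] gap 0.09100018646614046
```

View pics/w4.png

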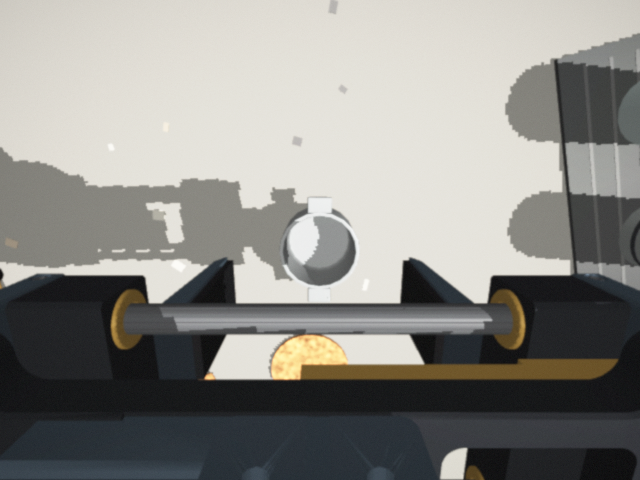

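The poacher rim is centred at (319,248.5), and its tabs line up vertically at x≈319, so the yaw is right.

```bash
python3 - <<'E'
from h import *
w=np.load("w4.npz");T=w["tool"]@w["T_tool_cam"]
p=onz(ray(w,(319,248.5),T),.044);print(p,w["tool"][:3,:3].T@(p-w["tool"][:3,3]))
E
```

```text
[0.4761 0.0464 0.044 ] [0.0012 0.0001 0.075 ]
```

>>> jog_arm(
  xyz=[
    [0,0,0.02],
    [0,0,0.05],
    [0,0,0.08],
    [0,0,0.1],
    [0,0,0.106],
    [0,0,0.106],
    [0,0,0.106],
    [0,0,0.106],
  ],
  delta_rot=[
    [0,0,0],
    [0,0,0],
    [0,0,0],
    [0,0,0],
    [0,0,0],
    [0,0,0],
    [0,0,0],
    [0,0,0],
  ],
  gripper=[0.091,0.091,0.091,0.091,0.091,0.091,0.075,0.065],
  grip_force=12,
)

```text
clock: 24.68
tool_pos: [0.4775, 0.047, 0.0136]
tool_rot: [0.276, 3.128, 0.0]
wrist_force: [0.7, -0.3, -0.5]
finger_gap: 0.811
gripper_force: 0.0
```

>>> jog_arm(
  xyz=[
    [0,0,0],
    [0,0,0],
    [0,0,0],
    [0,0,0],
  ],
  delta_rot=[
    [0,0,0],
    [0,0,0],
    [0,0,0],
    [0,0,0],
  ],
  gripper=[0.05,0.05,0.05,0.05],
)

```text
clock: 25.18
tool_pos: [0.4773, 0.047, 0.0132]
tool_rot: [0.276, 3.129, 0.0]
wrist_force: [-0.8, -0.3, 6.3]
finger_gap: 0.689
gripper_force: 12.0
```

>>> jog_arm(
  xyz=[
    [0,0,-0.02],
    [0,0,-0.05],
    [0,0,-0.08],
    [0,0,-0.09],
    [0,0,-0.09],
  ],
  delta_rot=[
    [0,0,0],
    [0,0,0],
    [0,0,0],
    [0,0,0],
    [0,0,0],
  ],
  gripper=[0.05,0.05,0.05,0.05,0.05],
)

```text
clock: 25.8
tool_pos: [0.4773, 0.047, 0.103]
tool_rot: [0.276, 3.129, 0.0]
wrist_force: [-0.4, -0.4, -1.6]
finger_gap: 0.689
gripper_force: 12.0
```

```bash
python3 -c "
from h import *
go([.679,-.0325,.10],81)"
```

```text
pos [0.4773 0.047  0.103 ] az 79.91080370112644 shift [-0.2125 -0.0429  0.0032] rot [ 0.0068  0.049  -1.0892] q [-0.0264  0.4486  1.8261 -0.      0.8661 -1.4211] t 25.8 F [-0.3546 -0.4157 -1.6464] gap 0.06287322960188806
```

>>> jog_arm(
  xyz=[
    [-0.02,-0.004,0],
    [-0.055,-0.011,0],
    [-0.1,-0.02,0],
    [-0.145,-0.029,0],
    [-0.185,-0.038,0],
    [-0.207,-0.042,0],
    [-0.2125,-0.043,0.003],
    [-0.2125,-0.043,0.003],
  ],
  delta_rot=[
    [0,0,-1],
    [0,0,-1],
    [0,0,-1],
    [0,0,-1],
    [0,0,-1],
    [0,0,-1],
    [0,0,-1],
    [0,0,-1],
  ],
  gripper=[0.05,0.05,0.05,0.05,0.05,0.05,0.05,0.05],
)

```text
clock: 26.8
tool_pos: [0.6777, -0.0323, 0.0984]
tool_rot: [-0.249, -3.129, -0.0]
wrist_force: [0.2, -0.1, -0.3]
finger_gap: 0.688
gripper_force: 12.0
```

>>> jog_arm(
  xyz=[
    [0,0,0],
    [0,0,0.01],
    [0,0,0.035],
    [0,0,0.06],
    [0,0,0.072],
    [0,0,0.075],
    [0,0,0.075],
    [0,0,0.075],
  ],
  delta_rot=[
    [0,0,0],
    [0,0,0],
    [0,0,0],
    [0,0,0],
    [0,0,0],
    [0,0,0],
    [0,0,0],
    [0,0,0],
  ],
  gripper=[0.05,0.05,0.05,0.05,0.05,0.05,0.05,0.05],
)

```text
clock: 27.8
tool_pos: [0.6793, -0.0326, 0.0258]
tool_rot: [0.249, 3.13, -0.0]
wrist_force: [-0.3, 0.1, -0.5]
finger_gap: 0.69
gripper_force: 12.0
```

```bash
python3 -c "
from h import *
go([.679,-.033,.0172],81)"
```

```text
pos [ 0.6793 -0.0326  0.0258] az 80.9148560508611 shift [ 0.0003 -0.0004  0.0086] rot [ 0.0005  0.0779 -0.0851] q [-0.1357  0.7715  1.3663 -0.      1.0024 -1.5479] t 27.8 F [-0.2973  0.15   -0.5002] gap 0.06291149488916793
```

>>> jog_arm(
  xyz=[
    [0,0,0.005],
    [0,0,0.0085],
    [0,0,0.0085],
    [0,0,0.0085],
    [0,0,0.0085],
    [0,0,0.0085],
    [0,0,0.0085],
    [0,0,0.0085],
  ],
  delta_rot=[
    [0,0,0],
    [0,0,0],
    [0,0,0],
    [0,0,0],
    [0,0,0],
    [0,0,0],
    [0,0,0],
    [0,0,0],
  ],
  gripper=[0.05,0.05,0.05,0.05,0.067,0.075,0.09,0.09],
)

```text
clock: 28.8
tool_pos: [0.6788, -0.0326, 0.0163]
tool_rot: [-0.249, -3.132, 0.0]
wrist_force: [0.6, 0.5, 0.4]
finger_gap: 0.98
gripper_force: 0.0
```

>>> jog_arm(
  xyz=[
    [0,0,0],
    [0,0,-0.02],
    [0,0,-0.06],
    [0,0,-0.1],
    [0,0,-0.14],
    [0,0,-0.18],
    [0,0,-0.195],
    [0,0,-0.195],
  ],
  delta_rot=[
    [0,0,0],
    [0,0,0],
    [0,0,0],
    [0,0,0],
    [0,0,0],
    [0,0,0],
    [0,0,0],
    [0,0,0],
  ],
  gripper=[0.091,0.091,0.091,0.091,0.091,0.091,0.091,0.091],
)

```text
clock: 29.8
tool_pos: [0.6791, -0.0326, 0.2128]
tool_rot: [0.249, 3.13, -0.0]
wrist_force: [-0.0, -0.6, -0.6]
finger_gap: 0.998
gripper_force: 0.0
```

```bash
python3 - <<'E'
from h import *
from bench import cams,status
go([.525,.338,.215],81)
s=status.sense();f=cams.grab_frame("wrist");cv2.imwrite("pics/w5.png",f["image"]);np.savez("w5.npz",tool=toolT(s),**f)
E
```

```text
pos [ 0.6791 -0.0326  0.2128] az 80.91255039321068 shift [ 0.2107  0.3416 -0.0027] rot [ 0.003   0.1212 -0.0875] q [-0.1357  0.5731  1.1996  0.      1.3667 -1.5479] t 29.8 F [-0.0427 -0.6463 -0.6009] gap 0.09097394472105375
```

View pics/w5.png

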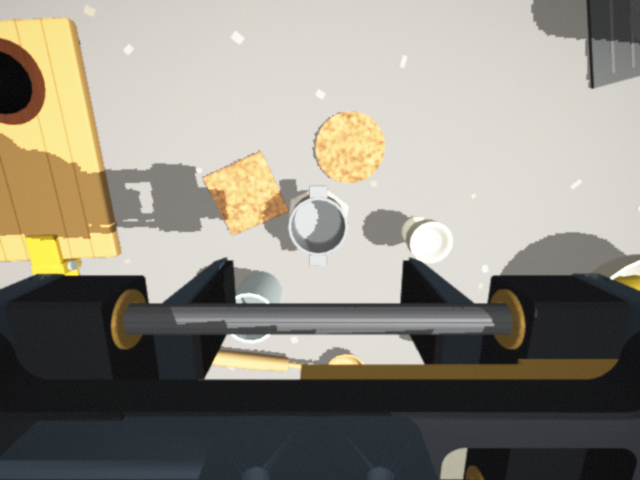

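The poacher rim is at (318.5,225), the round coaster at (350,147), the square coaster at (246,193.7). The cellar sits inside the inlay at left. I'll check the poacher against the tile while moving on.

```bash
python3 - <<'E'
from h import *
w=np.load("w5.npz");T=w["tool"]@w["T_tool_cam"]
r=onz(ray(w,(350,147.3),T),.004)[:2];q=onz(ray(w,(246,193.7),T),.004)[:2]
y=(r-q)/np.linalg.norm(r-q);x=np.array([y[1],-y[0]]);print('rc',r,'sc',q,'tile',(r+q)/2+.058*x,np.linalg.norm(r-q))
print('poacher',onz(ray(w,(318.5,224.5),T),.048))
E
```

```text
rc [0.6068 0.014 ] sc [ 0.6385 -0.1097] tile [ 0.6788 -0.0334] 0.1277503789993524
poacher [ 0.6778 -0.0325  0.048 ]
```

>>> jog_arm(
  xyz=[
    [0.012,0.02,0],
    [0.04,0.065,0],
    [0.07,0.114,0],
    [0.1,0.162,0],
    [0.13,0.21,0],
    [0.16,0.26,0],
    [0.19,0.308,0],
    [0.21,0.341,0],
  ],
  delta_rot=[
    [0,0,0],
    [0,0,0],
    [0,0,0],
    [0,0,0],
    [0,0,0],
    [0,0,0],
    [0,0,0],
    [0,0,0],
  ],
  gripper=[0.091,0.091,0.091,0.091,0.091,0.091,0.091,0.091],
)

```text
clock: 30.85
tool_pos: [0.5224, 0.3399, 0.2101]
tool_rot: [-0.246, -3.13, 0.001]
wrist_force: [-0.3, -0.5, 0.5]
finger_gap: 0.998
gripper_force: 0.0
```

>>> jog_arm(
  xyz=[
    [0,0,0],
    [0,0,0],
    [0,0,0],
  ],
  delta_rot=[
    [0,0,0],
    [0,0,0],
    [0,0,0],
  ],
  gripper=[0.091,0.091,0.091],
  grip_force=20,
)

```text
clock: 31.22
tool_pos: [0.5254, 0.3364, 0.211]
tool_rot: [-0.251, -3.131, 0.001]
wrist_force: [0.2, -0.4, -0.3]
finger_gap: 1.003
gripper_force: 0.0
```

```bash
python3 - <<'E'
from h import *
from bench import cams,status
go([.525,.338,.083],81)
s=status.sense();f=cams.grab_frame("wrist");cv2.imwrite("pics/w6.png",f["image"]);np.savez("w6.npz",tool=toolT(s),**f)
E
```

```text
pos [0.5254 0.3364 0.211 ] az 80.85119080592449 shift [0.0006 0.0015 0.128 ] rot [-0.0303 -0.0322 -0.1488] q [ 0.474   0.495   1.3514 -0.0001  1.2959 -0.9371] t 31.225 F [ 0.2046 -0.4374 -0.3351] gap 0.091463659550411
```

View pics/w6.png

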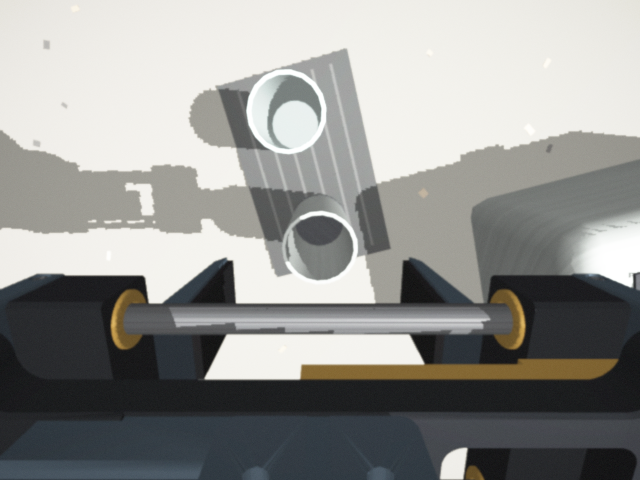

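The poacher is within about 1.5 mm of the tile's centre. Both vessels stand wholly on the mat, with the canister rim at (320,247) and the tumbler rim at (287,111). Next: grasp the canister.

>>> jog_arm(
  xyz=[
    [0,0.001,0.03],
    [0,0.001,0.07],
    [0,0.001,0.1],
    [0,0.001,0.12],
    [0,0.001,0.127],
    [0,0.001,0.127],
    [0,0.001,0.127],
    [0,0.001,0.127],
  ],
  delta_rot=[
    [0,0,0],
    [0,0,0],
    [0,0,0],
    [0,0,0],
    [0,0,0],
    [0,0,0],
    [0,0,0],
    [0,0,0],
  ],
  gripper=[0.091,0.091,0.091,0.091,0.091,0.091,0.07,0.05],
)

```text
clock: 32.28
tool_pos: [0.5259, 0.3385, 0.0852]
tool_rot: [0.249, 3.131, 0.001]
wrist_force: [-0.4, 0.6, -0.6]
finger_gap: 0.808
gripper_force: 0.0
```

>>> jog_arm(
  xyz=[
    [0,0,0],
    [0,0,0],
    [0,0,0],
    [0,0,0],
  ],
  delta_rot=[
    [0,0,0],
    [0,0,0],
    [0,0,0],
    [0,0,0],
  ],
  gripper=[0.05,0.05,0.05,0.05],
)

```text
clock: 32.78
tool_pos: [0.5256, 0.3384, 0.0847]
tool_rot: [0.249, 3.131, 0.0]
wrist_force: [-1.0, -0.7, 5.5]
finger_gap: 0.652
gripper_force: 20.0
```

```bash
python3 - <<'E'
from h import *
w=np.load("w6.npz");T=w["tool"]@w["T_tool_cam"]
print(onz(ray(w,(320,247),T),.129),onz(ray(w,(287,111.5),T),.114))
go([.64,-.1095,.232],81)
E
```

```text
[0.525  0.3374 0.129 ] [0.4199 0.3289 0.114 ]
pos [0.5256 0.3384 0.0847] az 80.91469893701067 shift [-0.1837 -0.4242 -0.1474] rot [ 0.0116  0.0192 -0.0853] q [ 0.4765  0.6352  1.4791 -0.      1.0269 -0.9357] t 32.775 F [-1.0253 -0.7318  5.5344] gap 0.05943189972631784
```

>>> jog_arm(
  xyz=[
    [0,0,-0.02],
    [0,0,-0.06],
    [0,0,-0.1],
    [-0.01,-0.03,-0.12],
    [-0.033,-0.075,-0.13],
    [-0.055,-0.13,-0.13],
    [-0.08,-0.185,-0.13],
    [-0.104,-0.24,-0.13],
  ],
  delta_rot=[
    [0,0,0],
    [0,0,0],
    [0,0,0],
    [0,0,0],
    [0,0,0],
    [0,0,0],
    [0,0,0],
    [0,0,0],
  ],
  gripper=[0.05,0.05,0.05,0.05,0.05,0.05,0.05,0.05],
)

```text
clock: 33.78
tool_pos: [0.5903, 0.0831, 0.2142]
tool_rot: [-0.249, -3.131, -0.0]
wrist_force: [1.6, 0.7, -1.7]
finger_gap: 0.645
gripper_force: 20.0
```

>>> jog_arm(
  xyz=[
    [-0.02,-0.045,0],
    [-0.042,-0.1,0],
    [-0.063,-0.145,0],
    [-0.075,-0.175,0],
    [-0.08,-0.184,0],
    [-0.08,-0.184,0],
    [-0.08,-0.184,0],
  ],
  delta_rot=[
    [0,0,0],
    [0,0,0],
    [0,0,0],
    [0,0,0],
    [0,0,0],
    [0,0,0],
    [0,0,0],
  ],
  gripper=[0.05,0.05,0.05,0.05,0.05,0.05,0.05],
)

```text
clock: 34.65
tool_pos: [0.6399, -0.1081, 0.2143]
tool_rot: [-0.247, -3.131, -0.001]
wrist_force: [0.2, 0.6, -0.9]
finger_gap: 0.65
gripper_force: 20.0
```

```bash
python3 - <<'E'
from h import *
go([.64,-.1095,.0847],81)
E
```

```text
pos [ 0.6399 -0.1081  0.2143] az 80.96876796366507 shift [-0.0004 -0.0014  0.1296] rot [ 0.0184 -0.0275 -0.0312] q [-0.2595  0.5279  1.2808  0.0003  1.3334 -1.6728] t 34.65 F [ 0.1862  0.5982 -0.9216] gap 0.059260643981939816
```

>>> jog_arm(
  xyz=[
    [0,-0.001,0.02],
    [0,-0.001,0.06],
    [0,-0.001,0.095],
    [0,-0.001,0.115],
    [0,-0.001,0.122],
    [0,-0.001,0.122],
    [0,-0.001,0.122],
  ],
  delta_rot=[
    [0,0,0],
    [0,0,0],
    [0,0,0],
    [0,0,0],
    [0,0,0],
    [0,0,0],
    [0,0,0],
  ],
  gripper=[0.05,0.05,0.05,0.05,0.05,0.05,0.05],
)

```text
clock: 35.52
tool_pos: [0.6406, -0.1103, 0.0936]
tool_rot: [0.248, 3.13, -0.0]
wrist_force: [-0.1, 0.1, -1.8]
finger_gap: 0.648
gripper_force: 20.0
```

```bash
python3 - <<'E'
from h import *
go([.64,-.1095,.0847],81)
E
```

```text
pos [ 0.6406 -0.1103  0.0936] az 80.92998393983633 shift [0.0008 0.0007 0.0089] rot [-0.0084  0.0944 -0.07  ] q [-0.2623  0.6529  1.4061  0.      1.0809 -1.6748] t 35.525 F [-0.1474  0.1278 -1.8432] gap 0.059115796943284296
```

>>> jog_arm(
  xyz=[
    [0.001,0.001,0.005],
    [0.001,0.001,0.009],
    [0.001,0.001,0.009],
    [0.001,0.001,0.009],
    [0.001,0.001,0.009],
    [0.001,0.001,0.009],
    [0.001,0.001,0.009],
    [0.001,0.001,0.009],
  ],
  delta_rot=[
    [0,0,0],
    [0,0,0],
    [0,0,0],
    [0,0,0],
    [0,0,0],
    [0,0,0],
    [0,0,0],
    [0,0,0],
  ],
  gripper=[0.05,0.05,0.05,0.05,0.065,0.075,0.09,0.09],
)

```text
clock: 36.52
tool_pos: [0.6392, -0.1092, 0.0834]
tool_rot: [-0.249, -3.132, -0.0]
wrist_force: [0.5, -0.3, -0.7]
finger_gap: 0.983
gripper_force: 0.0
```

>>> jog_arm(
  xyz=[
    [0,0,0],
    [0,0,-0.02],
    [0,0,-0.06],
    [0,0,-0.1],
    [0,0,-0.13],
    [0,0,-0.13],
    [0,0,-0.13],
  ],
  delta_rot=[
    [0,0,0],
    [0,0,0],
    [0,0,0],
    [0,0,0],
    [0,0,0],
    [0,0,0],
    [0,0,0],
  ],
  gripper=[0.091,0.091,0.091,0.091,0.091,0.091,0.091],
)

```text
clock: 37.4
tool_pos: [0.6388, -0.1092, 0.2128]
tool_rot: [-0.249, -3.131, -0.0]
wrist_force: [-0.7, 0.2, -0.6]
finger_gap: 1.0
gripper_force: 0.0
```

```bash
python3 - <<'E'
from h import *
go([.42,.3285,.214],81)
E
```

```text
pos [ 0.6388 -0.1092  0.2128] az 80.9079970188864 shift [ 0.2852  0.3976 -0.001 ] rot [ 0.0045 -0.0475 -0.092 ] q [-0.2614  0.5281  1.285  -0.      1.3294 -1.6735] t 37.4 F [-0.7189  0.1879 -0.5697] gap 0.09115697304277069
```

>>> jog_arm(
  xyz=[
    [0.015,0.02,0],
    [0.048,0.067,0],
    [0.083,0.115,0],
    [0.118,0.164,0],
    [0.153,0.213,0],
    [0.188,0.262,0],
    [0.223,0.311,0],
    [0.258,0.36,0],
  ],
  delta_rot=[
    [0,0,0],
    [0,0,0],
    [0,0,0],
    [0,0,0],
    [0,0,0],
    [0,0,0],
    [0,0,0],
    [0,0,0],
  ],
  gripper=[0.091,0.091,0.091,0.091,0.091,0.091,0.091,0.091],
)

```text
clock: 38.4
tool_pos: [0.4397, 0.2883, 0.2124]
tool_rot: [-0.249, -3.13, 0.001]
wrist_force: [1.6, -0.1, -0.3]
finger_gap: 0.996
gripper_force: 0.0
```

>>> jog_arm(
  xyz=[
    [0.027,0.038,0],
    [0.027,0.038,0],
    [0.027,0.038,0],
    [0.027,0.038,0],
    [0.027,0.038,0.03],
    [0.027,0.038,0.06],
  ],
  delta_rot=[
    [0,0,0],
    [0,0,0],
    [0,0,0],
    [0,0,0],
    [0,0,0],
    [0,0,0],
  ],
  gripper=[0.091,0.091,0.091,0.091,0.091,0.091],
)

```text
clock: 39.15
tool_pos: [0.4214, 0.3279, 0.1528]
tool_rot: [0.252, 3.131, 0.001]
wrist_force: [0.6, 0.8, -0.0]
finger_gap: 0.996
gripper_force: 0.0
```

```bash
python3 - <<'E'
from h import *
go([.42,.3287,.067],81)
E
```

```text
pos [0.4214 0.3279 0.1528] az 80.81252871526777 shift [0.0015 0.0005 0.0858] rot [ 0.0325  0.0386 -0.1875] q [ 0.5495  0.4384  1.6457 -0.      1.0566 -0.8609] t 39.15 F [ 0.6323  0.8025 -0.0455] gap 0.09087931533184491
```

>>> jog_arm(
  xyz=[
    [0.001,0,0.03],
    [0.001,0,0.06],
    [0.001,0,0.08],
    [0.001,0,0.085],
    [0.001,0,0.085],
    [0.001,0,0.085],
    [0.001,0,0.085],
  ],
  delta_rot=[
    [0,0,0],
    [0,0,0],
    [0,0,0],
    [0,0,0],
    [0,0,0],
    [0,0,0],
    [0,0,0],
  ],
  gripper=[0.091,0.091,0.091,0.091,0.091,0.07,0.045],
)

```text
clock: 40.02
tool_pos: [0.42, 0.3291, 0.0691]
tool_rot: [0.249, 3.131, 0.001]
wrist_force: [-0.5, -0.6, 0.3]
finger_gap: 0.806
gripper_force: 0.0
```

>>> jog_arm(
  xyz=[
    [0,0,0],
    [0,0,0],
    [0,0,0],
    [0,0,0],
  ],
  delta_rot=[
    [0,0,0],
    [0,0,0],
    [0,0,0],
    [0,0,0],
  ],
  gripper=[0.045,0.045,0.045,0.045],
)

```text
clock: 40.52
tool_pos: [0.4198, 0.329, 0.0687]
tool_rot: [0.249, 3.131, 0.0]
wrist_force: [-0.4, 0.9, 6.4]
finger_gap: 0.64
gripper_force: 20.0
```

```bash
python3 - <<'E'
from h import *
go([.6075,.0145,.22],81)
E
```

```text
pos [0.4198 0.329  0.0687] az 80.91125863717032 shift [-0.2351 -0.2809 -0.1513] rot [ 0.0187  0.0211 -0.0887] q [ 0.5528  0.5597  1.7259  0.      0.8555 -0.8593] t 40.525 F [-0.3695  0.8885  6.3525] gap 0.058409282547920716
```

>>> jog_arm(
  xyz=[
    [0,0,-0.02],
    [0,0,-0.06],
    [0,0,-0.1],
    [-0.02,-0.024,-0.12],
    [-0.055,-0.066,-0.13],
    [-0.092,-0.11,-0.13],
    [-0.13,-0.155,-0.13],
    [-0.168,-0.2,-0.13],
  ],
  delta_rot=[
    [0,0,0],
    [0,0,0],
    [0,0,0],
    [0,0,0],
    [0,0,0],
    [0,0,0],
    [0,0,0],
    [0,0,0],
  ],
  gripper=[0.045,0.045,0.045,0.045,0.045,0.045,0.045,0.045],
)

```text
clock: 41.52
tool_pos: [0.5545, 0.1031, 0.1983]
tool_rot: [-0.249, -3.131, 0.0]
wrist_force: [0.8, -0.1, -1.1]
finger_gap: 0.642
gripper_force: 20.0
```

>>> jog_arm(
  xyz=[
    [-0.03,-0.036,0],
    [-0.055,-0.066,0],
    [-0.067,-0.081,0],
    [-0.067,-0.081,0],
    [-0.067,-0.081,0],
    [-0.067,-0.081,0.03],
    [-0.067,-0.081,0.06],
  ],
  delta_rot=[
    [0,0,0],
    [0,0,0],
    [0,0,0],
    [0,0,0],
    [0,0,0],
    [0,0,0],
    [0,0,0],
  ],
  gripper=[0.045,0.045,0.045,0.045,0.045,0.045,0.045],
)

```text
clock: 42.4
tool_pos: [0.6069, 0.0157, 0.1381]
tool_rot: [0.246, 3.131, 0.0]
wrist_force: [0.9, 0.1, -2.4]
finger_gap: 0.641
gripper_force: 20.0
```

```bash
python3 - <<'E'
from h import *
go([.6075,.0145,.0687],81)
E
```

```text
pos [0.6069 0.0157 0.1381] az 80.99810170008568 shift [-0.0007 -0.0011  0.0694] rot [ 0.0131  0.0423 -0.0019] q [-0.0725  0.5479  1.4794  0.0002  1.1135 -1.4863] t 42.4 F [ 0.8543  0.0618 -2.4332] gap 0.05847043106246386
```

>>> jog_arm(
  xyz=[
    [-0.001,-0.001,0.03],
    [-0.001,-0.001,0.052],
    [-0.001,-0.001,0.06],
    [-0.001,-0.001,0.06],
    [-0.001,-0.001,0.06],
  ],
  delta_rot=[
    [0,0,0],
    [0,0,0],
    [0,0,0],
    [0,0,0],
    [0,0,0],
  ],
  gripper=[0.045,0.045,0.045,0.045,0.045],
)

```text
clock: 43.02
tool_pos: [0.6086, 0.0134, 0.0794]
tool_rot: [0.248, 3.13, 0.0]
wrist_force: [-0.7, 0.0, -2.0]
finger_gap: 0.641
gripper_force: 20.0
```

```bash
python3 - <<'E'
from h import *
go([.6075,.0145,.0687],81)
E
```

```text
pos [0.6086 0.0134 0.0794] az 80.93106525584007 shift [0.0013 0.0009 0.0107] rot [ 0.0081  0.0827 -0.0689] q [-0.076   0.6231  1.5272  0.      0.9899 -1.4885] t 43.025 F [-0.7041  0.0161 -2.0238] gap 0.05842384806598938
```

>>> jog_arm(
  xyz=[
    [0.001,0.001,0.006],
    [0.001,0.001,0.0105],
    [0.001,0.001,0.0105],
    [0.001,0.001,0.0105],
    [0.001,0.001,0.0105],
    [0.001,0.001,0.0105],
    [0.001,0.001,0.0105],
    [0.001,0.001,0.0105],
  ],
  delta_rot=[
    [0,0,0],
    [0,0,0],
    [0,0,0],
    [0,0,0],
    [0,0,0],
    [0,0,0],
    [0,0,0],
    [0,0,0],
  ],
  gripper=[0.045,0.045,0.045,0.045,0.065,0.075,0.09,0.09],
)

```text
clock: 44.02
tool_pos: [0.6073, 0.0143, 0.0679]
tool_rot: [-0.249, -3.132, 0.0]
wrist_force: [-0.5, -0.4, 0.4]
finger_gap: 0.979
gripper_force: 0.0
```

>>> jog_arm(
  xyz=[
    [0,0,0],
    [0,0,-0.02],
    [0,0,-0.06],
    [0,0,-0.1],
    [0,0,-0.14],
    [0,0,-0.18],
    [0.04,0.04,-0.2],
    [0.08,0.08,-0.2],
  ],
  delta_rot=[
    [0,0,0],
    [0,0,0],
    [0,0,0],
    [0,0,0],
    [0,0,0],
    [0,0,0],
    [0,0,0],
    [0,0,0],
  ],
  gripper=[0.091,0.091,0.091,0.091,0.091,0.091,0.091,0.091],
)

```text
clock: 45.02
tool_pos: [0.541, 0.1067, 0.2695]
tool_rot: [0.251, 3.128, 0.001]
wrist_force: [0.3, 0.8, 0.6]
finger_gap: 0.993
gripper_force: 0.0
```

>>> jog_arm(
  xyz=[
    [0.04,0.04,0],
    [0.08,0.08,0],
    [0.12,0.12,0],
    [0.14,0.16,0],
    [0.15,0.2,0],
    [0.15,0.2,0],
  ],
  delta_rot=[
    [0,0,0],
    [0,0,0],
    [0,0,0],
    [0,0,0],
    [0,0,0],
    [0,0,0],
  ],
  gripper=[0.091,0.091,0.091,0.091,0.091,0.091],
)

```text
clock: 45.78
tool_pos: [0.4238, 0.3293, 0.2678]
tool_rot: [0.244, 3.132, 0.001]
wrist_force: [0.3, -0.1, 0.1]
finger_gap: 0.999
gripper_force: 0.0
```

```bash
python3 - <<'E'
from h import *
from bench import cams
f=cams.grab_frame("top");cv2.imwrite("pics/t9.png",f["image"]);np.savez("t9.npz",**f)
crop(f["image"],250,115,290,220,2,"pics/t9c.png")
c=cv2.resize(f["image"][115:335,250:540],None,fx=2.7,fy=2.7,interpolation=cv2.INTER_CUBIC);cv2.imwrite("pics/t9d.png",c)
E
```

```text
(no output)
```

View pics/t9d.png

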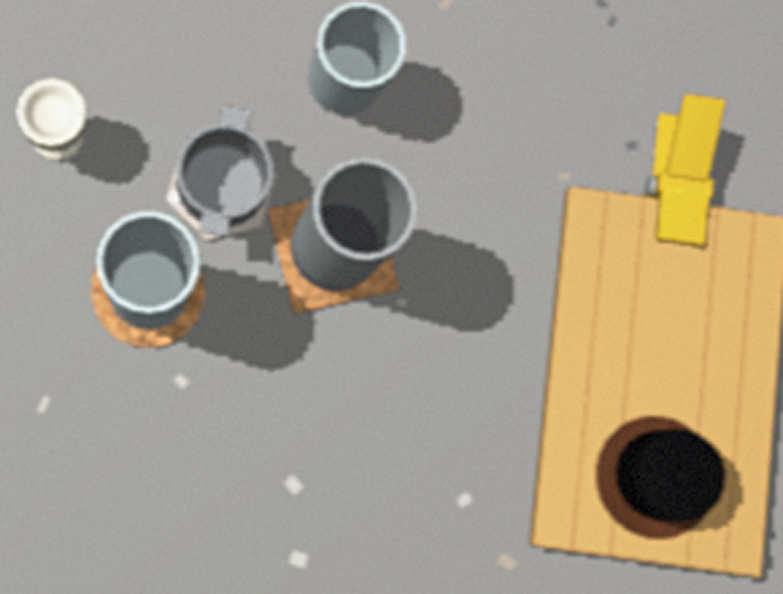

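The canister rim at (385.0,192.4) and tumbler rim at (305.2,212.2) are back within 1 px of their starting pixels. The poacher rim is at (333.3,179.8). The cellar blob at (498.1,290.9) looks offset in the inlay, so I'll check that against parallax.

```bash
python3 - <<'E'
from h import *
f=np.load("t9.npz")
def sil(c,prof):
    pts=np.array([proj(f,[c[0]+r*np.cos(a),c[1]+r*np.sin(a),z]) for r,z in prof for a in np.linspace(0,6.28,90)]);return (pts.min(0)+pts.max(0))/2,pts.min(0),pts.max(0)
print(sil([.491,-.318],[(.029,.029),(.029,.060),(.027,.067)]),'seen x',250+np.array([616,724])/2.7,'y',115+np.array([428,522])/2.7)
print('poacher',onz(ray(f,(333.3,179.8)),.048),'can',onz(ray(f,(385,192.4)),.129),'tum',onz(ray(f,(305.2,212.2)),.114))
E
```

```text
(array([498.7629, 292.2534]), array([477.9801, 274.8083]), array([519.5457, 309.6986])) seen x [478.1481 518.1481] y [273.5185 308.3333]
poacher [ 0.6778 -0.0326  0.048 ] can [ 0.6403 -0.1091  0.129 ] tum [0.6081 0.0143 0.114 ]
```

The cellar silhouette matches one centred in the inlay within about 2 mm, and everything else is within about 2 mm. The arm is clear, so I'll hand in.

```bash
python3 -c "
from bench import job
print(job.close_job())"
```

```text
the job is handed in; nothing more can be done
None
```

I did every step in the order asked and handed in at about 46 s: the cellar is on the inlay, the poacher on the tile, and the canister and tall tumbler are back on their coasters. All are upright and within about 2 mm of centre by camera, and the short tumbler was not touched.

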